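Load a carton into the sprung nest of the carton coder

ROBOT

A 7-joint arm with a two-finger parallel gripper is mounted at the origin on the work surface. World frame = base frame: x ahead of the robot, y to its left, z up, the work surface at z = 0. Lengths are in mm, angles in rad, forces in N, time in s.
With the tool pointing down it reaches from about 425 to 1025 mm from the base axis. Payload 9.4 kg.
Tool frame: the origin (TCP) lies between the finger pads; the fingertips stand 11 mm ahead of it and the grasp point (between the pads) lies 8 mm behind it; z points along the fingers, x is the direction in which the jaws open and shut, and the axes are right-handed (so a half turn about z gives the same grasp; the last joint's range is limited). The gripper opens to 85 mm and grips with 20 to 120 N. Pads are 22 mm wide; open, the fingers measure 114 mm over their backs; the gripper's body (76 mm by 85 mm) begins 54 mm behind the grasp point. The pads swing forward as they close: fully open they stand 13 mm farther back than shut.
Start: joints at [1.105, 0.599, -0.003, 1.599, 0.002, 0.943, -0.08], TCP at [274.823, -670.892, 242.275] pointing down, gripper open.
Joint ranges: [-2.57, 2.57], [-0.35, 1.97], [-1.29, 1.29], [0.11, 2.56], [-1.05, 4.19], [0.11, 1.86], [-2.63, 2.63]. Speed limits (rad/s): [2.22, 2.22, 3.01, 3.01, 3.14, 3.14, 3.14].

INTERFACE

Orientations are given as a unit quaternion [w, x, y, z].
In Python, from rig import manip, solver, read_state, imaging, order gives the robot as it stands. Calls block until the motion is done:
- manip.reach(position, orientation): joint-space move of the TCP to a pose.
- manip.servo_line(position, orientation=None, v=150, stop_force=None): straight line of the TCP; orientation=None keeps the orientation; v is the mean speed in mm/s. With stop_force (N) it stops when the force on the tool has changed by that much, and returns True; else False.
- manip.move_joints(angles): joint-space move.
- manip.ungrasp() and manip.close_gripper(): open the fingers fully, or close them until they stop; the grip force is fixed at half the most.
- manip.hold(seconds).
- solver.ik(position, orientation): joint angles nearest the present ones, or None.
- read_state(): the state.
- imaging.grab_frame(name): name is "scene" or "top" or "wrist"; returns a dict with "pixels" (420x560x3 uint8, red, green, blue), "range_z" (420x560 float32, mm along the optical axis (not along the pixel's ray), 0 where there is no reading), "fovy" (degrees; the focal length in pixels is half the picture's height over the tangent of half this angle, whatever the lens; pixels are square), "cx", "cy" (the principal point, pixels), "k1" (the pictures are not rectified: a ray, as slopes to the right and down, at radius r is drawn at 1 + k1 r^2 times it, then the intrinsics apply), "position" and "rotation" of the camera in the world. Camera axes: x right, y down, z forward; pixel columns grow to the right and rows downward; lengths in mm; the calibration is good to about 2 mm. A picture is of the moment at which its call begins.
A pose or a line that the arm cannot do raises manip.PlanningError and nothing moves.
- order.finish_job(): hands the job in, once; it reports no verdict.
The state is a dict: "clock": time; "joints": joint angles; "joint_velocities": joint speeds; "joint_torque": joint torques, N m; "eef_pos": TCP position; "tool_rot": TCP orientation; "wrist_force": force on the tool from outside, world axes, zero at the start; "torque": the same for the moment, N m; "grip_width": opening from 0.0 (shut) to 1.0 (fully open).
Only numpy, scipy, OpenCV 4.12 (cv2) and the standard library are available. Lean on these libraries where they do the work, as an engineer would, in place of code of your own. Each camera call takes 0.05 s, during which the arm holds its last target. There are 200 camera calls.

TASK

Load the red carton into the nest of the carton coder, ready for coding: draw the sprung curved arm back with the carton's end and set the carton down flat on the bed, then press it firmly but not hard into the corner, against the back fence and the end stop at once, and let go so that the arm holds it there, square and flush with both. Leave the other things on the bench alone.

Things in the scene. Friction and masses are not known exactly. Their poses are not given: they have to be found in the camera images.
- red_carton: Closed red retail carton with a white band, 60 mm (its x) by 100 mm (its y) by 45 mm high, about 0.15 kg (0.12 to 0.2). Origin at the centre of its underside, z up. It starts flat on the bench beside the blue one. Either way round is right. Its walls dent if it is pressed against the coder's parts with more than 20 N.
- blue_carton: Blue carton of the same size and origin, not wanted now; it may lie in either of the two places.
- coder: Carton coder: grey base 230 mm (x, from -105 to 125 mm) by 325 mm (y, from -200 to 125 mm), 30 mm high, fixed to the bench. Origin on the bench under the nest's centre; x points to the back fence, y to the sprung arm. A column with a parked print head stands on its -y side: the head spans y from -196 to -140 mm and x from -55 to 55 mm, 96 to 199 mm above the bench, the column goes up to 227 mm.
- nest (a point): Centre of the carton's place, on top of the aluminium bed, 30 mm above the bench; same axes as the coder. A carton that is home has its underside's centre here, its long side along y. Carton, bed, pin and fences rub with a friction coefficient of about 0.5 to 0.7: a carton pressed down on the bed or gripped by the pin drags by several N when it is slid, and can hang above the bed.
- back_fence: Rigid steel bar, fixed edge for the carton's long side. Origin at the foot of the face that the carton bears on, at x = 30 mm of the nest; the face looks to -x. 14 mm high, 14 mm thick, from y = -50 to 40 mm.
- end_stop: Rigid steel block, fixed edge for the carton's short side. Origin at the foot of the face that the carton bears on, at y = -50 mm of the nest; the face looks to +y. 14 mm high, 14 mm thick, from x = -20 to 20 mm.
- clip_arm: Curved sprung arm of 8 mm steel bar, 8 to 16 mm above the bed, bowed outward round the carton's corner. Origin on its pivot (22 mm boss, 20 mm high) at x = -65, y = 50 mm of the nest, on the bed. It swings about z, towards +y when drawn back, 0.65 rad from rest to a hard stop. At rest its pin stands 22 mm inside the carton's place, so the carton cannot go down before it is drawn back.
- clip_pin (a point): Axis of the arm's brass pin, 25 mm above the bed: upright, 10 mm thick, 4 to 42 mm above the bed; it bears on the carton's +y end. In the nest at about x = 3, y = 33 mm at rest, x = 5, y = 55 mm with a carton home. Spring force to -y: about 1 N at rest, 4.5 N with a carton home, 6.5 N 12 mm farther back, 8 N at the hard stop (23 mm farther back).
- jar: Bystander: cream jar, 54 mm wide, 55 mm high.
- tape_roll: Bystander: yellow tape roll, 90 mm wide, 48 mm high.
- marker: Bystander: marker pen, 130 mm long.
- safety_knife: Bystander: orange safety knife, 130 mm long, lying flat.
- stock_bin: Bystander: white stock bin with small boxes, 160 by 100 by 75 mm.
Not all that is in view belongs to the job. What is shaped like the red_carton but turquoise is not meant.

How it is judged (in metres and radians):
On the way, in this order (a step that is already met when the one before it is completed fails the run):
1. the sprung arm is drawn back far enough for the carton to go in (pin axis at least 56 mm from the nest's centre) (y of clip_pin in the frame of nest above 0.056 m), for 0.1 s.
2. the red carton, down on the bed, is pressed into the corner: against the back fence and the end stop at once, with at least 3 N on each, for 0.2 s (contact force between red_carton and back_fence above 3 N and contact force between red_carton and end_stop above 3 N and z of red_carton in the frame of nest below 0.003 m), for 0.2 s.
At the end, for the whole second after the job is handed in: The red carton stands upright and still on the bed of the nest, within 2 mm of the back fence and of the end stop, square to within 0.03 rad, with the sprung arm bearing on it with more than 2 N, and let go (x of red_carton in the frame of nest between -0.002 and 0.002 m and y of red_carton in the frame of nest between -0.002 and 0.002 m and z of red_carton in the frame of nest between -0.002 and 0.002 m and angle between the y axis of red_carton and the y axis of nest, either way round below 0.03 rad and angle between red_carton's own z axis and vertical below 0.03 rad and contact force between red_carton and clip_arm above 2 N and linear speed of red_carton below 0.01 m/s); the robot touches nothing.
It fails at once if the red carton is pressed against the back fence with more than 20 N (contact force between red_carton and back_fence above 20 N).
It fails at once if the red carton is pressed against the end stop with more than 20 N (contact force between red_carton and end_stop above 20 N).
It fails at once if the red carton is pressed against the sprung arm with more than 20 N (contact force between red_carton and clip_arm above 20 N).
It fails at once if the blue carton or another bystander is moved by more than 20 mm (distance of any of blue_carton, jar, tape_roll, marker, safety_knife, stock_bin from where it was at the start of the episode above 0.02 m).
It also fails if it takes over 69 s, if anything falls off the work surface, if the arm or the gripper's body presses on something with over 40 N, if the wrist force passes 120 N, or if a joint passes its speed limit or range.

## Working session

There is one attempt and no reset: what is moved stays moved. The work goes in short steps, each a Python script; the robot and the scene stay as the last script left them, time stands still between calls to the robot, and variables do not carry over. Pictures are saved under pics/ and viewed, about 8 in all and at most 12, crops included, and the job is handed in when it is done.

```bash
mkdir -p pics; ls
cat > h.py <<'E'
import numpy as np, cv2
from rig import manip, solver, read_state, imaging, order
def grab(n):
    f=imaging.grab_frame(n); return f
def save(f,fn,crop=None,s=1):
    im=f["pixels"][:,:,::-1]
    if crop: im=im[crop[1]:crop[3],crop[0]:crop[2]]
    if s!=1: im=cv2.resize(im,None,fx=s,fy=s,interpolation=cv2.INTER_CUBIC)
    cv2.imwrite("pics/"+fn,im)
def rays(f,uv):
    uv=np.atleast_2d(np.asarray(uv,float)); F=210/np.tan(np.radians(f["fovy"])/2)
    K=np.array([[F,0,f["cx"]],[0,F,f["cy"]],[0,0,1]])
    n=cv2.undistortPointsIter(uv[:,None],K,np.array([f["k1"],0,0,0,0]),None,None,(3,50,1e-9))[:,0]
    return np.c_[n,np.ones(len(n))]
def plane(f,uv,z):
    R=np.array(f["rotation"]);p=np.array(f["position"]); d=rays(f,uv)@R.T
    return p+d*((z-p[2])/d[:,2])[:,None]
def cloud(f):
    v,u=np.mgrid[0:420,0:560]; d=rays(f,np.c_[u.ravel(),v.ravel()])*f["range_z"].reshape(-1,1)
    return (d@np.array(f["rotation"]).T+np.array(f["position"])).reshape(420,560,3)
E
python3 - <<'E'
from h import *
for n in("scene","top"):
    f=grab(n);save(f,n+".png");print(n,f["position"],f["rotation"],f["fovy"],f["cx"],f["cy"],f["k1"])
print(read_state())
E
```

```text
pics
scene [852.756652   654.23393219 845.84685074] [-0.09934089  0.26936381  0.90366509 -0.31774821] 52.73659610364614 279.1451107203292 203.52261043476767 -0.09670006890900806
top [ 293.64345524  145.01672933 1191.87076883] [-0.0673216   0.71407764 -0.69394874  0.06321449] 52.5833324252841 281.0468839386677 202.21755836745098 -0.03770806251978915
{'clock': 0.1, 'joints': array([ 1.10530409,  0.60006983, -0.00252111,  1.60004251,  0.00180226,
        0.94291701, -0.07980091]), 'joint_velocities': array([ 0.00033326, -0.00106249,  0.00151871, -0.00099354,  0.00049756,
       -0.00043258, -0.00045626]), 'joint_torque': array([ 6.09803232e-03, -7.77986813e+01,  1.57018147e+00, -2.58624047e+01,
        1.26888786e-02,  5.49832635e-03, -8.54406295e-06]), 'eef_pos': array([ 274.64829952, -670.52439015,  241.48841042]), 'tool_rot': array([-3.36343551e-04,  8.30393836e-01, -5.57176420e-01, -6.33709088e-04]), 'wrist_force': array([ 0.02121955,  0.19330636, -0.0243041 ]), 'torque': array([-0.00962151,  0.01731733,  0.03998491]), 'grip_width': 0.9973075635400617}
```

View pics/top.png

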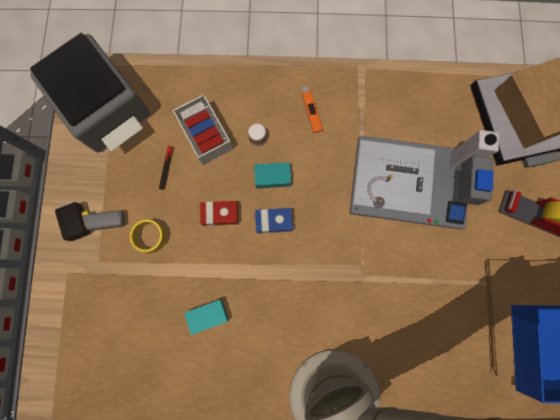

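View pics/scene.png

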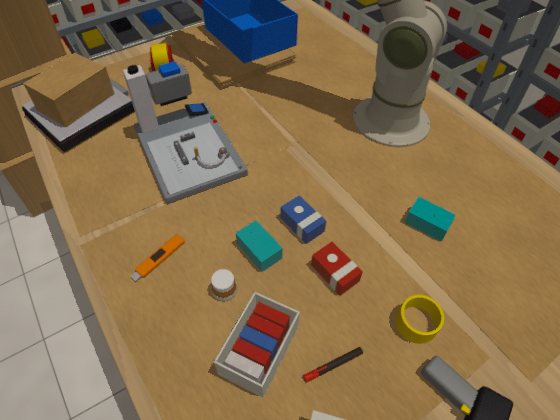

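The top view shows the coder at about (410,182). Its fence is at (402,169), the stop at (420,185), the arm boss at (378,202) and the pin near (390,178). Carton-like things: red with white band at (220,213), blue at (274,220), turquoise at (272,175) and (207,317), plus small red boxes inside the bin at (205,130). The lone red one with the band beside the blue fits; I'll confirm it in the crop while measuring.

```bash
sed -i 's/R=np.array(f\["rotation"\])/R=rot(f)/; s/np.array(f\["rotation"\]).T/rot(f).T/' h.py
cat >> h.py <<'E'
from scipy.spatial.transform import Rotation
def rot(f): return Rotation.from_quat(np.roll(f["rotation"],-1)).as_matrix()
def down(phi): return [0,np.cos(phi/2),np.sin(phi/2),0]
E
python3 - <<'E'
from h import *
f=grab("top"); P=cloud(f); px=f["pixels"]
hsv=cv2.cvtColor(px,cv2.COLOR_RGB2HSV)
print("bench z",np.median(P[250:260,200:300,2]))
m=((P[:,:,2]>35)&(P[:,:,2]<60)).astype(np.uint8); m=cv2.erode(m,None)*0+m
n,l,s,c=cv2.connectedComponentsWithStats(m)
for i in range(1,n):
    if 150<s[i,4]<3000:
        u,v=np.argwhere(l==i)[:,::-1].T
        pts=plane(f,np.c_[u,v],45)[:,:2].astype(np.float32)
        r=cv2.minAreaRect(pts); print(c[i].round(),s[i,4],r)
# coder base
m=((P[:,:,2]>20)&(P[:,:,2]<40)).astype(np.uint8); m[:, :330]=0;m[:,500:]=0;m[:110]=0;m[250:]=0
u,v=np.argwhere(cv2.morphologyEx(m,cv2.MORPH_OPEN,np.ones((5,5))))[:,::-1].T
r=cv2.minAreaRect(plane(f,np.c_[u,v],30)[:,:2].astype(np.float32));print("coder",r,cv2.boxPoints(r))
print("boss/pin", plane(f,[[378,202]],50),plane(f,[[390,178]],60))
a=px[180:250,180:320];b=px[125:240,345:505]
o=np.zeros((600,800,3),np.uint8);a=cv2.resize(a,(400,200));b=cv2.resize(b,(556,400));o[:200,:400]=a;o[200:,:556]=b
cv2.imwrite("pics/crop1.png",o[:,:,::-1])
E
```

```text
bench z -0.08238486676100365
[507. 123.] 2489 ((786.0750732421875, -521.2910766601562), (259.9671936035156, 195.29173278808594), 15.04053783416748)
[257. 132.] 240 ((707.2474975585938, 228.8491973876953), (50.81293869018555, 45.46782302856445), 2.0784480571746826)
[273. 174.] 771 ((587.2692260742188, 180.7937469482422), (62.14915084838867, 99.70278930664062), 4.88568115234375)
[402. 169.] 183 ((611.8968505859375, -180.0387725830078), (90.90115356445312, 17.273040771484375), 83.8344497680664)
[376. 191.] 202 ((551.0610961914062, -107.74732971191406), (54.07164764404297, 85.83529663085938), 75.40298461914062)
[514. 201.] 196 ((529.921630859375, -491.4853515625), (25.073060989379883, 63.571163177490234), 68.1907958984375)
[218. 212.] 800 ((475.2813415527344, 325.3106689453125), (60.99005126953125, 101.15970611572266), 4.150207042694092)
[456. 210.] 299 ((496.53448486328125, -327.6733093261719), (50.013126373291016, 52.85014343261719), 81.9219970703125)
[ 70. 221.] 822 ((445.9269104003906, 722.764404296875), (97.56888580322266, 92.73761749267578), 24.091819763183594)
[274. 220.] 807 ((45
[... 419 characters left out ...]
5), 21.696369171142578)
[516. 348.] 441 ((137.97689819335938, -471.3597412109375), (17.527740478515625, 219.86624145507812), 89.77320098876953)
[550. 349.] 964 ((134.14834594726562, -559.2207641601562), (54.545230865478516, 208.48703002929688), 85.94731140136719)
[325. 378.] 229 ((47.65343475341797, 24.819049835205078), (52.82908248901367, 148.03001403808594), 26.80265998840332)
coder ((581.7416381835938, -207.55413818359375), (323.1314697265625, 230.20899963378906), 83.63432312011719) [[ 449.43344  -355.3617  ]
 [ 678.2231   -380.8858  ]
 [ 714.0498    -59.746582]
 [ 485.2602    -34.222473]]
boss/pin [[ 515.17422638 -110.41737601   50.        ]] [[ 581.20726695 -142.11077368   60.        ]]
```

View pics/crop1.png

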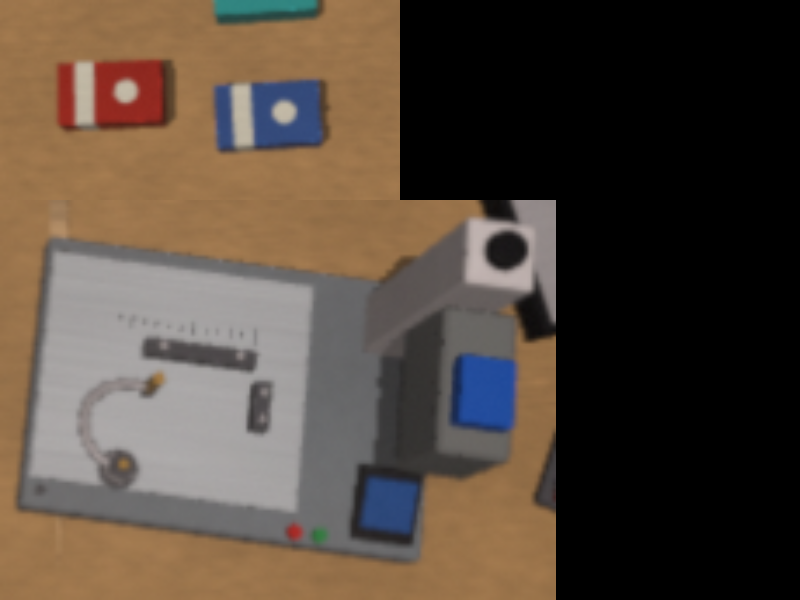

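Run:
```python
from h import *
for k in (0,np.pi,-np.pi):
    print(k,solver.ik([475,325,35],down(.072+k)),solver.ik([576,-169,60],down(-.111+k)),solver.ik([576,-169,300],down(-.111+k)))
```

```text
0 [-0.61581501  0.72419006 -0.12294277  2.07975991  0.2388292   0.35058694
 -0.86090831] [ 0.3363747   0.70569378 -0.21804144  2.01020502  0.32275241  0.45818862
 -0.23311041] [ 0.4600535   0.41193544 -0.37947688  1.81285871  0.18320484  0.95119491
 -0.1084973 ]
3.141592653589793 [-0.02908943  1.01280318 -1.10860893  2.04237286  1.19469995  0.95510281
  1.3976013 ] [-0.10189545  0.75223781  0.45352402  2.03937639 -0.674919    0.49964573
 -2.40020431] [-0.49422638  0.6094663   1.12042835  1.86932881 -0.62759596  1.07091807
 -2.37417916]
-3.141592653589793 [-0.02908943  1.01280318 -1.10860893  2.04237286  1.19469995  0.95510281
  1.3976013 ] [-0.10189545  0.75223781  0.45352402  2.03937639 -0.674919    0.49964573
 -2.40020431] [-0.49422638  0.6094663   1.12042835  1.86932881 -0.62759596  1.07091807
 -2.37417916]
```

Run:
```python
from h import *
manip.reach([560,-150,330],down(-.111))
f=grab("wrist");save(f,"w1.png",s=1.4);import pickle;pickle.dump(f,open("w1.pkl","wb"))
print(f["position"],rot(f).round(3),f["fovy"],read_state()["clock"],read_state()["wrist_force"],read_state()["eef_pos"])
```

```text
[569.33809106 -68.61716966 461.10914863] [[ 0.994 -0.107 -0.036]
 [-0.113 -0.941 -0.32 ]
 [ 0.     0.322 -0.947]] 59.743353732263444 2.35 [ 1.08172204 -0.15402878  1.11457281] [ 559.8148786  -151.32391264  329.6912778 ]
```

View pics/w1.png

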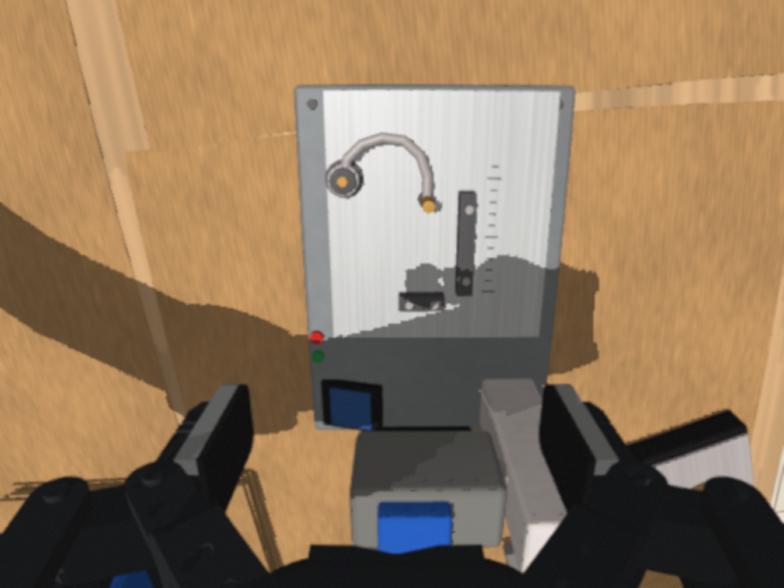

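The wrist view (shown at 1.4×) shows the boss at (343,181), pin at (429,205), fence at (467,243) and stop at (421,301). Next I'll fit the two fence tops at z=44.

Run:
```python
from h import *; import pickle
f=pickle.load(open("w1.pkl","rb"));P=cloud(f);z=P[:,:,2]
print("bed z",np.median(z[150:200,255:300]), "bench", np.median(z[200:215,100:150]))
m=((z>40)&(z<50)).astype(np.uint8)
n,l,s,c=cv2.connectedComponentsWithStats(m)
for i in range(1,n):
    if s[i,4]>60 and 190<c[i][0]<420 and c[i][1]<260:
        q=np.argwhere(l==i)[:,::-1]
        W=plane(f,q,44)[:,:2].astype(np.float32); print(c[i].round(),s[i,4],np.median(z[l==i]),cv2.minAreaRect(W))
# base outline
m=((z>24)&(z<36)).astype(np.uint8);m=cv2.morphologyEx(m,cv2.MORPH_OPEN,np.ones((3,3)));n,l,s,c=cv2.connectedComponentsWithStats(m);i=1+s[1:,4].argmax()
q=np.argwhere(l==i)[:,::-1]; W=plane(f,q,30)[:,:2].astype(np.float32)
a=-.111; R=np.array([[np.cos(a),-np.sin(a)],[np.sin(a),np.cos(a)]]); L=(W-[576,-169.2])@R
print(c[i],cv2.minAreaRect(W),L.min(0),L.max(0))
# left/right edges fit and top edge in local frame
for nm,ax,fn in(("x-",1,np.min),("x+",1,np.max)):
    b=np.arange(-60,110,6); e=[fn(L[abs(L[:,1]-t)<3,0]) for t in b]; print(nm,np.polyfit(b,e,1))
b=np.arange(-90,110,6); e=[L[abs(L[:,0]-t)<3,1].max() for t in b]; print("y+",np.polyfit(b,e,1))
print("pin",(plane(f,[[429/1.4,203/1.4]],72)[0,:2]-[576,-169.2])@R,"boss",(plane(f,[[342/1.4,181/1.4]],50)[0,:2]-[576,-169.2])@R)
```

```text
bed z 29.817553874700963 bench 0.20032897648758308
[272. 115.] 1001 45.56633186853139 ((553.0376586914062, -107.26872253417969), (51.48317337036133, 84.71183776855469), 80.53274536132812)
[333. 174.] 914 43.80442790763223 ((615.8753662109375, -181.35032653808594), (89.74766540527344, 14.532801628112793), 83.50203704833984)
[301. 216.] 359 43.73251368323764 ((574.0700073242188, -227.65103149414062), (14.334222793579102, 39.11629867553711), 83.47624969482422)
[308.09383732 172.91520602] ((585.5332641601562, -208.9655303955078), (319.6430969238281, 226.79437255859375), 83.4998779296875) [ -99.68993561 -198.41065046] [127.4018206  121.28832081]
x- [ 5.21169667e-03 -9.88956723e+01]
x+ [8.30093548e-04 1.26606670e+02]
y+ [5.22424466e-04 1.20607638e+02]
pin [ 7.74809083 32.76365994] boss [-60.4306619   46.86290543]
```

Run:
```python
from h import *
a=.0724
manip.reach([475.5,325,150],down(a)); f=grab("wrist"); P=cloud(f); z=P[:,:,2]
hsv=cv2.cvtColor(f["pixels"],cv2.COLOR_RGB2HSV)
m=((z>38)&(z<52)).astype(np.uint8); n,l,s,c=cv2.connectedComponentsWithStats(m)
for i in range(1,n):
    if s[i,4]>1500: print(c[i].round(),s[i,4],np.median(hsv[l==i],axis=0),cv2.minAreaRect(plane(f,np.argwhere(l==i)[:,::-1],45)[:,:2].astype(np.float32)))
print(manip.servo_line([475.5,325,28.5],v=80,stop_force=12)); manip.close_gripper()
s=read_state();print(s["eef_pos"],s["grip_width"],s["wrist_force"],s["clock"])
manip.servo_line([475.5,325,120],v=120); manip.hold(.3)
s=read_state();print(s["eef_pos"],s["grip_width"],s["wrist_force"],s["torque"],s["clock"])
f=grab("scene");save(f,"s2.png",(260,120,460,330),3)
```

```text
[525. 171.] 1670 [ 23.  33. 102.] ((646.1854858398438, 350.64849853515625), (42.194618225097656, 113.00304412841797), 11.359884262084961)
[285. 195.] 12315 [  1. 201. 173.] ((477.9093933105469, 328.2554016113281), (60.525482177734375, 100.76608276367188), 4.082439422607422)
[252. 354.] 5233 [108. 169. 142.] ((460.2898864746094, 191.47616577148438), (60.664955139160156, 78.46311950683594), 4.559044361114502)
[382. 363.] 2018 [ 89. 184.  85.] ((572.8657836914062, 189.30523681640625), (30.295320510864258, 94.21820831298828), 5.455230712890625)
False
[475.8052466  325.08499618  29.09514067] 0.6901589984727661 [-0.34002386  0.29439311  5.78905854] 6.3
[475.26136813 324.94843873 119.46185371] 0.6891300931818174 [ 0.21435733 -0.53642869 -1.6176924 ] [ 0.0469322  -0.04079541  0.01160369] 7.5083
```

View pics/s2.png

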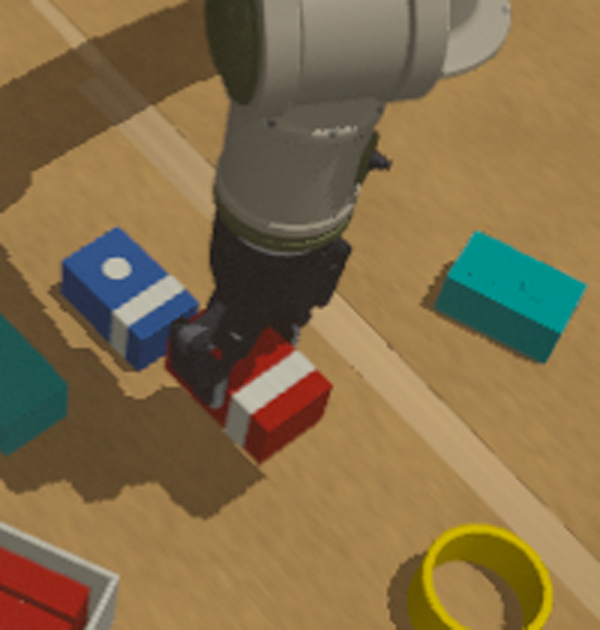

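Red carton is held (grip 0.69, about 60 mm), and the blue one is undisturbed. Now over the nest, then draw the arm back.

```bash
cat >> h.py <<'E'
TH=-.1134; O=np.array([578,-170.8]); DY=1.8   # nest pose; carton centre ahead of TCP along y
RN=np.array([[np.cos(TH),-np.sin(TH)],[np.sin(TH),np.cos(TH)]])
def N(x,y,z): # carton centre in nest -> TCP (z = underside above bed)
    return list(O+RN@[x,y-DY])+[z+30+29]
def st(b=None):
    manip.hold(.15); F=np.mean([read_state()["wrist_force"] if not manip.hold(.02) else 0 for _ in range(3)],axis=0)
    s=read_state(); p=RN.T@(s["eef_pos"][:2]-O)+[0,DY]; F=np.r_[RN.T@F[:2],F[2]]
    if b is not None: F=F-b
    print("nest xyz",p.round(2),round(s["eef_pos"][2]-59,2),"F",F.round(2),"t",round(s["clock"],2)); return F
E
python3 - <<'E'
from h import *
manip.reach(N(-5,-32,120),down(TH)); manip.servo_line(N(-5,-32,22),v=100); b=st(); np.save("b.npy",b)
f=grab("wrist");save(f,"w2.png",s=1.2)
f=grab("scene");save(f,"s3.png",(110,70,270,210),4)
E
```

```text
nest xyz [ -4.77 -32.15] 22.56 F [-0.29 -0.35 -1.73] t 10.84
```

View pics/w2.png

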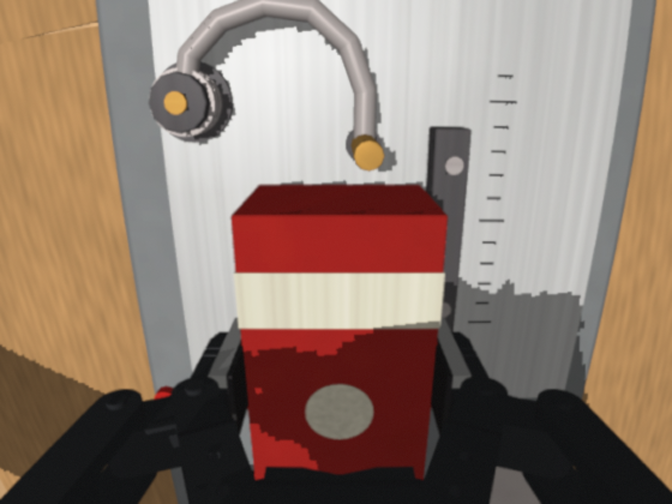

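The wrist view (1.2×) shows the carton held square, with its +y top edge from (233,215) to (445,213). The pin is ahead at (369,153) and the fence's near-top corner at (429,127). I'll compute the relative offsets from this one view.

Run:
```python
from h import *
f=grab("wrist");P=cloud(f);z=P[:,:,2]; loc=lambda W:(W[:,:2]-O)@RN
m=((z>90)&(z<105)); hsv=cv2.cvtColor(f["pixels"],cv2.COLOR_RGB2HSV)
zt=np.median(z[200:260,220:340]);print("ztop",zt)
m=(abs(z-zt)<4).astype(np.uint8);m[:, :190]=0;m[:,375:]=0;m[275:]=0
q=np.argwhere(m)[:,::-1];L=loc(plane(f,q,zt)); g=L[:,1]
b=np.arange(-25,20,3)-5; print("front y",np.polyfit(b,[L[abs(L[:,0]-t)<1.5,1].max() for t in b],1))
yy=np.arange(-15,8,3); 
for fn in(np.min,np.max): print("side",np.polyfit(yy,[fn(L[abs(L[:,1]-t)<1.5,0]) for t in yy],1))
m=((z>38)&(z<50)).astype(np.uint8);n,l,s,c=cv2.connectedComponentsWithStats(m)
for i in range(1,n):
    if s[i,4]>300 and 350<c[i][0]<400: 
        L=loc(plane(f,np.argwhere(l==i)[:,::-1],44)); yy=np.arange(5,35,3);print(c[i],"fence ymax",L[:,1].max(),[np.polyfit(yy,[fn(L[abs(L[:,1]-t)<1.5,0]) for t in yy],1) for fn in(np.min,np.max)])
print("pin",loc(plane(f,[[369/1.2,153/1.2]],72)),"boss",loc(plane(f,[[175/1.2,103/1.2]],53)))
```

```text
ztop 97.18139835564878
front y [1.99778747e-04 1.96692582e+01]
side [ 1.47388469e-02 -3.46871205e+01]
side [-1.27169804e-03  2.53721812e+01]
[375.50697392 168.20497271] fence ymax 38.63628095174655 [array([-0.18684814, 35.19530174]), array([7.51579589e-03, 4.53431299e+01])]
pin [[ 4.86716696 32.13122054]] boss [[-62.67486237  47.84890251]]
```

```bash
sed -i 's/O=np.array(\[578,-170.8\]); DY=1.8/O=np.array([579.3,-172.5]); DY=3.6/' h.py
python3 - <<'E'
from h import *
b=np.load("b.npy"); st(b)
print(manip.servo_line(N(-5,-8,22),v=60,stop_force=10)); st(b)
print(manip.servo_line(N(-5,7,22),v=40,stop_force=12)); st(b)
f=grab("wrist");save(f,"w3.png",(60,0,500,300),1.4)
E
```

```text
nest xyz [ -6.45 -28.64] 22.07 F [0.19 0.72 0.05] t 11.19
False
nest xyz [-4.88 -8.49] 22.11 F [ 2.   -2.47  0.22] t 11.88
False
nest xyz [-5.09  6.34] 21.97 F [ 2.24 -5.07  0.56] t 12.61
```

View pics/w3.png

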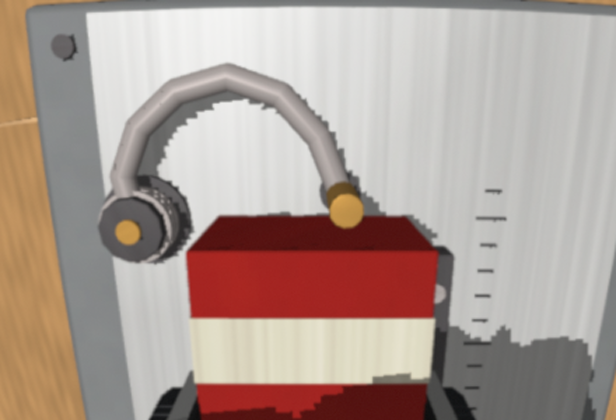

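The pin (347,210 in the crop) is drawn back on the carton's end, and the force is about 5 N. A bit further for margin, then down.

Run:
```python
from h import *
b=np.load("b.npy")
manip.servo_line(N(-5,10.5,22),v=30); st(b)
print(manip.servo_line(N(-5,10.5,4),v=50,stop_force=9)); st(b)
print(manip.servo_line(N(-5,10.5,-3),v=10,stop_force=5)); st(b)
```

```text
nest xyz [-5.38  9.61] 21.93 F [ 1.05 -5.33  1.09] t 13.12
False
nest xyz [-5.68  9.52] 3.62 F [ 1.26 -5.6  -1.57] t 13.83
True
nest xyz [-5.53  7.6 ] 2.3 F [ 1.85 -5.11  2.86] t 14.36
```

Run:
```python
from h import *
b=np.load("b.npy")
print(manip.servo_line(N(-5,8,-2),v=10,stop_force=6)); st(b)
f=grab("wrist");P=cloud(f);z=P[:,:,2]
for r in (150,170,190,210,230): print(r, z[r-3:r+4,230:350].mean().round(2), z[r-3:r+4,220:240].mean().round(2), z[r-3:r+4,335:350].mean().round(2))
save(f,"w4.png",(60,0,500,300),1.4)
f=grab("scene");save(f,"s4.png",(110,70,270,210),4)
```

```text
True
nest xyz [-5.49  7.05] 0.15 F [-1.37 -0.88  7.72] t 14.88
150 39.61 31.17 31.63
170 65.08 63.43 62.38
190 75.03 74.96 75.98
210 75.46 75.83 74.88
230 75.33 75.99 74.97
```

View pics/s4.png

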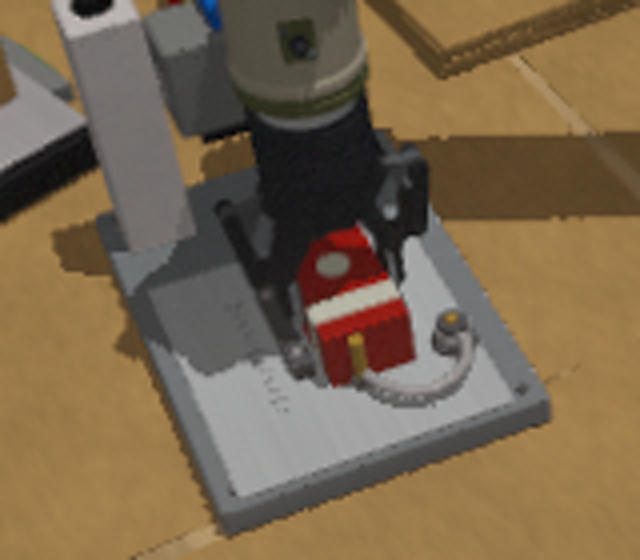

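The carton is flat on the bed with the pin bearing on its end. I'll ease the down load, then slide to the end stop.

Run:
```python
from h import *
b=np.load("b.npy")
manip.servo_line(N(-5,7,.6),v=10); st(b)
for y in (5,3,1.5,0,-1,-2,-3,-4):
    p=read_state()["eef_pos"]
    t=manip.servo_line(N(-5,y,.6),v=10,stop_force=8); F=st(b)
    if t or F[1]>1: print("stop",t); break
```

```text
nest xyz [-5.48  6.44] 0.45 F [-0.82 -4.8   2.18] t 15.49
nest xyz [-5.35  4.42] 0.48 F [-0.54 -5.23  1.55] t 16.04
nest xyz [-5.27  2.63] 0.5 F [-0.75 -4.56  0.43] t 16.59
nest xyz [-5.25  1.33] 0.5 F [-0.73 -4.48  0.23] t 17.09
nest xyz [-5.2   0.93] 0.5 F [-2.47  3.48 -0.19] t 17.59
stop False
```

Run:
```python
from h import *
b=np.load("b.npy")
manip.servo_line(N(-5,1.2,.6),v=10); st(b)
pl=None
for x in (-3.5,-2.5,-1.5,-.8,0,.6,1.2,1.8,2.4,3):
    t=manip.servo_line(N(x,1.2,.6),v=10,stop_force=9); F=st(b)
    if x==-2.5: pl=F[0]
    if t or (pl is not None and F[0]<pl-5): print("stop",t,pl); break
```

```text
nest xyz [-5.15  1.02] 0.53 F [-2.35  0.07 -0.86] t 18.06
nest xyz [-3.5   1.04] 0.58 F [-2.85 -0.72 -0.67] t 18.56
nest xyz [-2.26  1.04] 0.67 F [-2.03 -1.93 -0.69] t 19.01
nest xyz [-1.31  1.05] 0.66 F [-1.3  -3.1  -0.48] t 19.46
nest xyz [-0.76  1.09] 0.6 F [-1.25 -3.58 -0.07] t 19.91
nest xyz [0.12 1.1 ] 0.63 F [-0.78 -4.31 -0.58] t 20.36
nest xyz [0.21 1.05] 0.55 F [-2.62 -3.59  0.32] t 20.81
nest xyz [0.27 1.  ] 0.5 F [-3.76 -4.21  1.82] t 21.26
nest xyz [0.32 0.98] 0.47 F [-5.35 -3.79  3.38] t 21.71
nest xyz [0.37 0.98] 0.46 F [-7.15 -4.16  4.23] t 22.16
stop False -2.02597402091092
```

Run:
```python
from h import *
b=np.load("b.npy")
for y in (.6,.1,-.3,-.7,-1.1):
    t=manip.servo_line(N(3.2,y,.6),v=10,stop_force=9); F=st(b)
    if t or F[1]>4.5: break
print(F[0]); 
if F[0]>-7.5: manip.servo_line(N(4.2,y,.5),v=10,stop_force=6); st(b)
manip.hold(.5); st(b)
f=grab("wrist");save(f,"w5.png",(60,0,500,300),1.4)
```

```text
nest xyz [0.45 0.89] 0.38 F [-9.64 -2.66  6.5 ] t 22.61
nest xyz [0.43 0.87] 0.36 F [-9.55 -1.24  6.07] t 23.06
nest xyz [0.47 0.86] 0.37 F [-9.67 -0.32  6.54] t 23.51
nest xyz [0.46 0.85] 0.38 F [-10.16   0.92   6.41] t 23.96
nest xyz [0.46 0.81] 0.38 F [-9.65  1.55  6.  ] t 24.41
-9.651742870986226
nest xyz [0.47 0.83] 0.38 F [-9.87  2.23  6.12] t 25.11
```

View pics/w5.png

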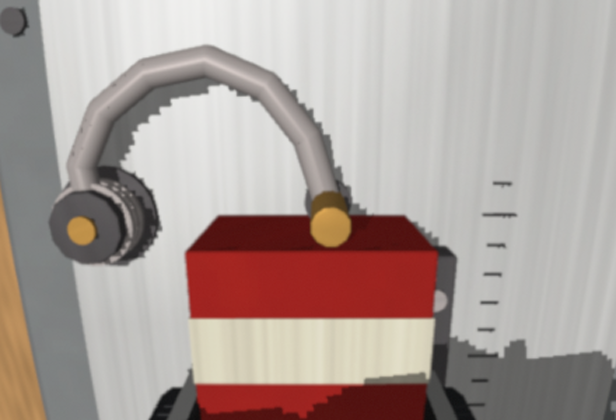

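Run:
```python
from h import *
b=np.load("b.npy")
z=1.0;x=3.2;y=-1.1
for i in range(14):
    manip.servo_line(N(x,y,z),v=10,stop_force=8); F=st(b)
    ok=F[1]>7.5 and F[0]<-9.5
    if ok: break
    if F[1]<7.5: y-=.7
    if F[0]>-9.5: x+=.5
    if F[2]>3.5: z+=.3
print(x,y,z); manip.hold(.5); st(b)
# wiggle: relax and re-press x slightly, to settle friction the other way
manip.servo_line(N(x+.6,y-.5,z),v=10,stop_force=6); manip.hold(.4); st(b)
```

```text
nest xyz [0.46 0.87] 0.44 F [-8.81  1.81  2.56] t 25.61
nest xyz [0.5  0.81] 0.41 F [-10.43   3.92   3.74] t 26.06
nest xyz [0.52 0.77] 0.45 F [-9.73  6.16  0.68] t 26.51
nest xyz [0.46 0.72] 0.46 F [-10.19   7.94   1.44] t 26.96
3.7 -3.2 1.3
nest xyz [0.51 0.73] 0.45 F [-9.64  8.47  0.97] t 27.66
nest xyz [0.55 0.73] 0.47 F [-11.65   9.34   1.95] t 28.51
```

Both contacts are loaded at about 10 N. I'll ease off, let go and rise.

Run:
```python
from h import *
b=np.load("b.npy")
manip.servo_line(N(1.2,.6,.7),v=10); st(b)
manip.ungrasp(); st(b); 
p=read_state()["eef_pos"]; print(manip.servo_line([p[0],p[1],200],v=80,stop_force=10))
q=N(0,32,0); manip.reach([q[0],q[1],230],down(TH)); st()
f=grab("wrist");import pickle;pickle.dump(f,open("w6.pkl","wb"));save(f,"w6.png",s=1.4)
```

```text
nest xyz [0.29 1.  ] 0.47 F [-4.21 -2.37  0.49] t 29.39
nest xyz [1.39 0.73] 0.78 F [ 0.2  -0.28  1.84] t 29.98
False
nest xyz [-0.4  31.19] 170.33 F [ 0.07 -0.28 -0.48] t 32.37
```

View pics/w6.png

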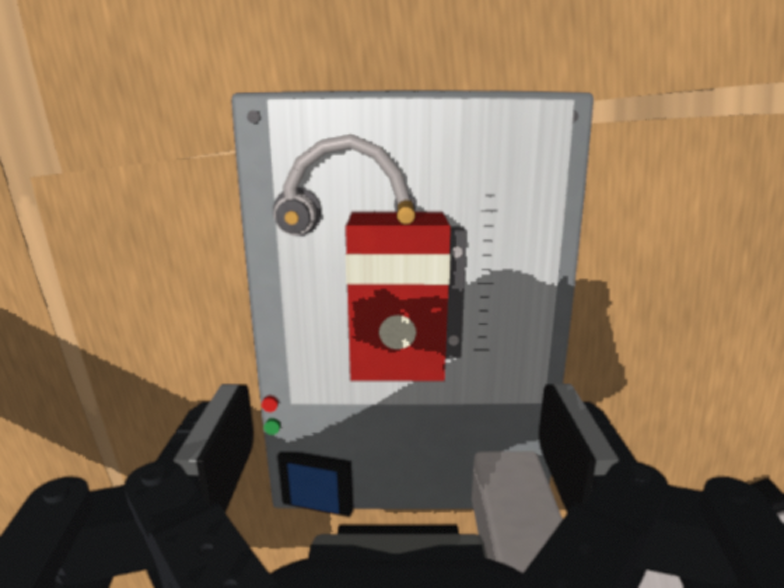

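The carton is seated with its top from (347,225) to (447,380); the pin at (405,214) bears on its +y end and the fence is alongside at (457,290). Numeric check next, relative to the fence.

Run:
```python
from h import *; import pickle
f=pickle.load(open("w6.pkl","rb"));P=cloud(f);z=P[:,:,2]
loc=lambda W:(W[:,:2]-O)@RN
def comp(lo,hi,zp,box):
    m=((z>lo)&(z<hi)).astype(np.uint8);k=np.zeros_like(m);k[box[1]:box[3],box[0]:box[2]]=1;m*=k
    n,l,s,c=cv2.connectedComponentsWithStats(m);i=1+s[1:,4].argmax();return loc(plane(f,np.argwhere(l==i)[:,::-1],zp)),np.argwhere(l==i)[:,::-1]
L,q=comp(71,79,75,(235,145,330,285)); r=cv2.minAreaRect(L.astype(np.float32)); print("carton",r,"top z",np.median(z[q[:,1],q[:,0]]))
A=np.c_[q,np.ones(len(q))]; W=P[q[:,1],q[:,0]]; B=np.c_[loc(W),np.ones(len(q))]; print("tilt",np.linalg.lstsq(B,W[:,2],rcond=None)[0])
F,q=comp(40,48,44,(318,150,345,270)); yy=np.arange(-45,36,4)
e=[F[abs(F[:,1]-t)<2,0].max() for t in yy]; p=np.polyfit(yy,e,1);print("fence outer x (44)",p,"y range",F[:,1].min(),F[:,1].max())
yc=r[0][1]+np.arange(-42,43,4)
for fn in(np.min,np.max): print("carton side",np.polyfit(yc,[fn(L[abs(L[:,1]-t)<2,0]) for t in yc],1))
xc=r[0][0]+np.arange(-24,25,4)
for fn in(np.min,np.max): print("carton end",np.polyfit(xc,[fn(L[abs(L[:,0]-t)<2,1]) for t in xc],1))
print("pin",loc(plane(f,[[405/1.4,214/1.4]],72)),"boss",loc(plane(f,[[291/1.4,217/1.4]],53)))
```

```text
carton ((0.6247348785400391, 4.697582244873047), (110.21250915527344, 60.485107421875), 89.9310531616211) top z 75.63387588159577
tilt [-5.47745443e-03 -5.47372078e-03  7.56112872e+01]
fence outer x (44) [-3.08153559e-03  4.40893964e+01] y range -49.36265483240171 40.91621746133401
carton side [ 3.23817257e-03 -2.92687397e+01]
carton side [3.89950356e-03 3.02547375e+01]
carton end [-7.18613850e-04 -5.03559521e+01]
carton end [3.66728261e-02 5.25186344e+01]
pin [[ 5.13314074 55.35082487]] boss [[-64.12377526  50.0478983 ]]
```

Run:
```python
from h import *
print(read_state()["clock"]); order.finish_job()
```

```text
32.4167
the job is handed in; nothing more can be done
```

The red carton is in the coder's nest, held by the sprung arm against the back fence and end stop. I handed the job in at about 32 s of the 69 s; it gives no verdict.

**What I did:** I gripped the carton across its 60 mm width and drew the pin back with its +y end, with about 5 N on the tool. Then I lowered it flat and slid it to the end stop and the fence. I pressed both at once with about 9–12 N at the wrist, eased off, let go and rose clear.

**Last checks (wrist camera, relative to the coder):**

| Check | Result |
|---|---|
| Distance from back fence | about 0.2 mm |
| Distance from end stop | 0.4–1 mm |
| Yaw against the fence | about 0.006 rad |
| Tilt | about 0.005 rad |
| Top height | 75.6 mm (75 expected) |
| Pin position | y = 55.4 mm, as expected with a carton home |

**Disagreements and limits:**
- **Cameras:** the top and wrist cameras differed by about 4 mm on the nest's x position. I used a value in between and found the real edges by contact.
- **Contact forces:** I inferred the force on each stop from the wrist reading, where friction could hide some of it. I did not measure them directly.
- **Carton rectangle:** the final fitted rectangle came out 10 mm too long because it took in the pin. I used the side and −y end edges instead.
- **Bystanders:** I saw the blue carton undisturbed after lifting the red one. I did not measure the other items again at the end.

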